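# Sort two mixed piles of culture dishes onto their stands

### The job

Take the two mixed piles of culture dishes on the counter apart and set each dish in the steel plate stand that already holds a dish of the same agar colour, lying flat on top of that dish between the four rods. Keep every dish level, set it down rather than letting it drop, and leave all five stacked and at rest in their stands.

Things in the scene. Friction and masses are not known exactly. Their poses are not given: they have to be found in the camera images.
- dish_red: Loose closed culture dish (blood agar: bright red, seen through its clear lid) in one of two leaning piles on the bare counter (a pile of three and a pile of two, in any order, each dish 9 to 14 mm off the one below). Rigid flat disc, 60 mm diameter, 15 mm high, about 32 g. Origin: centre of its underside, z up; yaw has no meaning.
- dish_brown: Loose closed culture dish (chocolate agar: dark brown, seen through its clear lid) in one of two leaning piles on the bare counter (a pile of three and a pile of two, in any order, each dish 9 to 14 mm off the one below). Rigid flat disc, 60 mm diameter, 15 mm high, about 32 g. Origin: centre of its underside, z up; yaw has no meaning.
- dish_violet: Loose closed culture dish (MacConkey agar: violet-pink, seen through its clear lid) in one of two leaning piles on the bare counter (a pile of three and a pile of two, in any order, each dish 9 to 14 mm off the one below). Rigid flat disc, 60 mm diameter, 15 mm high, about 32 g. Origin: centre of its underside, z up; yaw has no meaning.
- dish_green: Loose closed culture dish (CLED agar: blue-green, seen through its clear lid) in one of two leaning piles on the bare counter (a pile of three and a pile of two, in any order, each dish 9 to 14 mm off the one below). Rigid flat disc, 60 mm diameter, 15 mm high, about 32 g. Origin: centre of its underside, z up; yaw has no meaning.
- dish_yellow: Loose closed culture dish (Sabouraud agar: straw yellow, seen through its clear lid) in one of two leaning piles on the bare counter (a pile of three and a pile of two, in any order, each dish 9 to 14 mm off the one below). Rigid flat disc, 60 mm diameter, 15 mm high, about 32 g. Origin: centre of its underside, z up; yaw has no meaning.
- stand_red: Fixed steel plate stand, base 80 x 80 x 4 mm, holding a loose dish of blood agar: bright red (60 x 15 mm, top at z 19 mm). Origin: base centre, on the counter; x, y along its sides, z up. Four 6 mm rods at x, y = +-28.5 mm, tops at z 27 mm, leave 7 mm round a dish; all four sides are open for fingers. A second dish lies on the first, underside at z 19 mm.
- stand_brown: Fixed steel plate stand, base 80 x 80 x 4 mm, holding a loose dish of chocolate agar: dark brown (60 x 15 mm, top at z 19 mm). Origin: base centre, on the counter; x, y along its sides, z up. Four 6 mm rods at x, y = +-28.5 mm, tops at z 27 mm, leave 7 mm round a dish; all four sides are open for fingers. A second dish lies on the first, underside at z 19 mm.
- stand_violet: Fixed steel plate stand, base 80 x 80 x 4 mm, holding a loose dish of MacConkey agar: violet-pink (60 x 15 mm, top at z 19 mm). Origin: base centre, on the counter; x, y along its sides, z up. Four 6 mm rods at x, y = +-28.5 mm, tops at z 27 mm, leave 7 mm round a dish; all four sides are open for fingers. A second dish lies on the first, underside at z 19 mm.
- stand_green: Fixed steel plate stand, base 80 x 80 x 4 mm, holding a loose dish of CLED agar: blue-green (60 x 15 mm, top at z 19 mm). Origin: base centre, on the counter; x, y along its sides, z up. Four 6 mm rods at x, y = +-28.5 mm, tops at z 27 mm, leave 7 mm round a dish; all four sides are open for fingers. A second dish lies on the first, underside at z 19 mm.
- stand_yellow: Fixed steel plate stand, base 80 x 80 x 4 mm, holding a loose dish of Sabouraud agar: straw yellow (60 x 15 mm, top at z 19 mm). Origin: base centre, on the counter; x, y along its sides, z up. Four 6 mm rods at x, y = +-28.5 mm, tops at z 27 mm, leave 7 mm round a dish; all four sides are open for fingers. A second dish lies on the first, underside at z 19 mm.
There are look-alikes about, which are no part of the job. What is shaped like the stand_brown but orange is not meant.

How it is judged (in metres and radians):
At the end, for the whole second after the job is handed in: Each of the five dishes from the piles lies in the stand of its own colour, on the dish that was there: centre within 10 mm of the stand's centre, underside 16 to 22 mm above the stand's underside, level within 0.08 rad, at rest and released (horizontal distance between dish_red and stand_red below 0.01 m and z of dish_red in the frame of stand_red between 0.016 and 0.022 m and angle between each of dish_red, dish_brown, dish_violet, dish_green, dish_yellow's own z axis and vertical below 0.08 rad and linear speed of each of dish_red, dish_brown, dish_violet, dish_green, dish_yellow below 0.02 m/s and contact force between the fingers and dish_red below 0.05 N and horizontal distance between dish_brown and stand_brown below 0.01 m and z of dish_brown in the frame of stand_brown between 0.016 and 0.022 m and contact force between the fingers and dish_brown below 0.05 N and horizontal distance between dish_violet and stand_violet below 0.01 m and z of dish_violet in the frame of stand_violet between 0.016 and 0.022 m and contact force between the fingers and dish_violet below 0.05 N and horizontal distance between dish_green and stand_green below 0.01 m and z of dish_green in the frame of stand_green between 0.016 and 0.022 m and contact force between the fingers and dish_green below 0.05 N and horizontal distance between dish_yellow and stand_yellow below 0.01 m and z of dish_yellow in the frame of stand_yellow between 0.016 and 0.022 m and contact force between the fingers and dish_yellow below 0.05 N); the robot touches nothing.
It fails at once if a dish is tipped by more than 0.6 rad (angle between any of dish_red, dish_brown, dish_violet, dish_green, dish_yellow's own z axis and vertical above 0.6 rad).
It fails at once if a dish falls freely by more than about 25 mm (over 0.7 m/s with no finger on it) ((linear speed of dish_red above 0.7 m/s and contact force between the fingers and dish_red below 0.05 N) or (linear speed of dish_brown above 0.7 m/s and contact force between the fingers and dish_brown below 0.05 N) or (linear speed of dish_violet above 0.7 m/s and contact force between the fingers and dish_violet below 0.05 N) or (linear speed of dish_green above 0.7 m/s and contact force between the fingers and dish_green below 0.05 N) or (linear speed of dish_yellow above 0.7 m/s and contact force between the fingers and dish_yellow below 0.05 N)).
It also fails if it takes over 99 s, if anything falls off the work surface, if the arm or the gripper's body presses on something with over 40 N, if the wrist force passes 120 N, or if a joint passes its speed limit or range.

### The arm

A 6-joint arm with a two-finger parallel gripper is mounted at the origin on the work surface. World frame = base frame: x ahead of the robot, y to its left, z up, the work surface at z = 0. Lengths are in mm, angles in rad, forces in N, time in s.
With the tool pointing down it reaches from about 350 to 875 mm from the base axis. Payload 4.2 kg.
Tool frame: the origin (TCP) lies midway between the tips of the shut fingers; the grasp point (between the pads) lies 19 mm behind it (arm.hold_point_z is the distance from the TCP to the grasp point, in mm); z points along the fingers, y is the line along which they close (so a half turn about z gives the same grasp; the last joint's range is limited). The gripper opens to 85 mm and grips with 20 to 120 N. Pads are 22 mm wide; open, the fingers measure 114 mm over their backs; the gripper's body (76 mm by 85 mm) begins 54 mm behind the grasp point. The pads swing forward as they close: fully open they stand 13 mm farther back than shut.
Start: joints at [-0.988, 0.385, 0.008, 0, -1.194, -0.259], TCP at [198.872, -592.494, 231.312] pointing down, gripper open.
Joint ranges: [-3.14, 3.14], [-1.21, 2.06], [-1.07, 1.41], [-3.16, 2.05], [-2.99, -0.16], [-3.1, 3.1]. Speed limits (rad/s): [2.79, 2.79, 3.14, 3.14, 3.14, 3.14].

### API

Orientations are given as a unit quaternion [x, y, z, w].
In Python, from bench import arm, vision gives the robot as it stands. The module is installed in compiled form; this text tells all that it offers.
- The arm moves only by the tool servo_tool, never from a script. Its argument "plan" is a list of rows, each a list of 7 numbers: the shift along the world's x, y, z each as a share of 300 mm, from -1 to 1, then the turn, a rotation vector about the world's x, y, z each as a share of 2 rad, from -1 to 1, then the opening, from 0 (shut) to 1 (fully open). A call has 1 to 20 rows; each row shifts and turns the commanded pose from where the row before left it; what a row does not reach is not made up. A row lasts 1/8 s, in which the tool goes at most 62.5 mm and 10.7 degrees, less where a joint would pass 70% of its speed; a pose out of reach is approached as far as the arm can. A call with a number of a shift or a turn outside -1 to 1 is refused whole. A call with a gripper value outside its range is refused whole. The fingers move at their own pace and stop on an object; the grip force is fixed at half the most. Time passes only in rows, so rows that do not move let the fingers close. It gives the time, the measured TCP pose, the force, the opening and the grip force at its end, in the units of the state.
- arm.read_state(): the state, without advancing time (a new reading comes with each control period).
- vision.get_image(name): name is "scene" or "top" or "wrist"; returns a dict with "image" (384x512x3 uint8, red, green, blue), "z_map" (384x512 float32, mm along the optical axis (not along the pixel's ray), 0 where there is no reading), "K" (3x3 intrinsics, pixels), "D" ([k1, k2, p1, p2, k3] as OpenCV has them; the pictures are not rectified), "world_to_cam" (4x4, takes a point from world to camera coordinates); the wrist camera has in their place "mount" (4x4, takes a point from camera to tool coordinates, whose origin is the TCP and whose axes are the flange's). Camera axes: x right, y down, z forward; pixel columns grow to the right and rows downward; lengths in mm; the calibration is good to about 2 mm. A picture is of the moment at which its call begins: read the wrist's pose just before it.
- arm.job_done(): hands the job in; it is judged then, once.
The state is a dict: "clock": time; "joints": joint angles; "joint_vel": joint speeds; "joint_efforts": joint torques, N m; "position": TCP position; "ee_rot": TCP orientation; "contact_force": force on the tool from outside, world axes, zero at the start; "wrist_torque": the same for the moment, N m; "gripper_width": finger opening in mm; "grasp_force": force on a finger pad.
Only numpy, scipy, OpenCV 4.12 (cv2) and the standard library are available. Lean on these libraries where they do the work, as an engineer would, in place of code of your own. Each camera call takes 0.05 s, during which the arm holds its last target. There are 200 camera calls.

## Working session

There is one attempt and no reset: what is moved stays moved. The work goes in short steps, Python scripts to look and compute and a tool call to move; the robot and the scene stay as the last step left them, time stands still between calls to the robot, and variables do not carry over. Pictures are saved under pics/ and viewed, at most 14 in all, crops included, and the job is handed in when it is done.

Besides the shell and the picture viewer there is one more tool, called after "Call:" by a JSON object that holds its "name" and its "arguments". servo_tool: Moves the arm, as the interface text tells. Its arguments: {"type":"object","properties":{"plan":{"type":"array"}},"required":["plan"]}

```bash
mkdir -p pics; ls; python3 - <<'E'
from bench import arm, vision
import cv2,numpy as np
print(arm.read_state(), arm.hold_point_z)
ims=[]
for n in ("scene","top"):
    d=vision.get_image(n); np.savez(f"{n}.npz",**d)
    print(n,d["K"].tolist(),d["D"],np.round(d["world_to_cam"],3).tolist())
    cv2.imwrite(f"pics/{n}0.png",d["image"][:,:,::-1])
E
```

```text
pics
{'clock': 0.0, 'joints': array([-9.88409444e-01,  3.85559446e-01,  6.67189458e-03, -4.80524183e-04,
       -1.19402047e+00, -2.58566924e-01]), 'joint_vel': array([ 0.00153969, -0.00076675, -0.00187278, -0.00078634, -0.00060574,
       -0.00189419]), 'joint_efforts': array([ 2.23578492e-03, -3.92291844e+01,  1.88397163e+01,  4.18619961e+00,
       -4.73011707e-03, -4.84255196e-06]), 'position': array([ 198.68574946, -591.97928889,  230.24061661]), 'ee_rot': array([-1.61115929e-01,  9.86934898e-01,  1.05503583e-03, -2.27129941e-04]), 'contact_force': array([ 1.35623842,  0.04533952, -0.18378693]), 'wrist_torque': array([-0.03275898, -0.0290264 ,  0.00415863]), 'grasp_force': 0.0, 'gripper_width': 85.16926004315972} 18.700000000000003
scene [[397.97483797054326, 0.0, 252.2466308066622], [0.0, 397.97483797054326, 188.749417037496], [0.0, 0.0, 1.0]] [0.0206673 0.        0.        0.        0.       ] [[0.773, 0.634, -0.004, -380.593], [0.448, -0.552, -0.703, -246.102], [-0.448, 0.542, -0.711, 1317.813], [0.0, 0.0, 0.0, 1.0]]
top [[388.75187536919736, 0.0, 256.20945427642874], [0.0, 388.75187536919736, 196.05253119225728], [0.0, 0.0, 1.0]] [-0.05993589  0.          0.          0.          0.        ] [[-0.019, -1.0, 0.003, -49.094], [-0.988, 0.019, -0.153, 549.452], [0.152, -0.006, -0.988, 961.207], [0.0, 0.0, 0.0, 1.0]]
```

View pics/scene0.png

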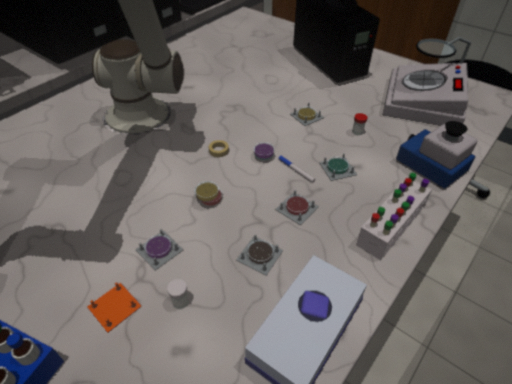

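View pics/top0.png

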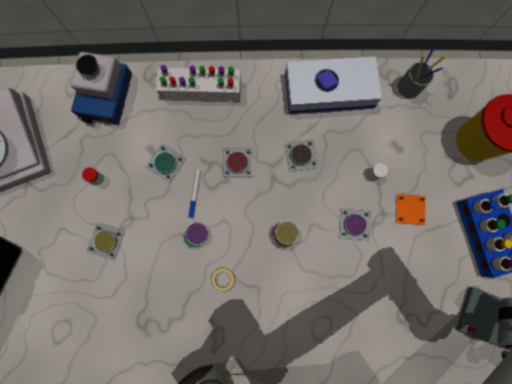

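The top view shows the piles at about (196,234), violet on top, and (286,234), yellow on top. The stands are green (165,162), red (237,162), brown (300,155), violet (355,224) and yellow (105,240). The orange decoy is at (410,209).

```bash
cat > h.py <<'E'
import numpy as np, cv2
from bench import arm, vision
from scipy.spatial.transform import Rotation as R
def cam2world(d,st=None):
    if "world_to_cam" in d: return np.linalg.inv(d["world_to_cam"])
    T=np.eye(4); T[:3,:3]=R.from_quat(st["ee_rot"]).as_matrix(); T[:3,3]=st["position"]
    return T@d["mount"]
def cloud(d,st=None):
    h,w=d["z_map"].shape; v,u=np.mgrid[:h,:w]
    p=cv2.undistortPoints(np.stack([u,v],-1).reshape(-1,1,2).astype(float),d["K"],d["D"]).reshape(h,w,2)
    z=d["z_map"].astype(float); P=np.dstack([p[...,0]*z,p[...,1]*z,z,np.ones_like(z)])
    W=(P@cam2world(d,st).T)[...,:3]; W[z==0]=np.nan; return W
def ray(d,px,zw,st=None):
    """pixels -> world points on plane z=zw"""
    p=cv2.undistortPoints(np.asarray(px,float).reshape(-1,1,2),d["K"],d["D"]).reshape(-1,2)
    T=cam2world(d,st); r=np.c_[p,np.ones(len(p))]@T[:3,:3].T; o=T[:3,3]
    return o+r*((zw-o[2])/r[:,2])[:,None]
E
python3 - <<'E'
from h import *
d=dict(np.load("top.npz")); W=cloud(d)
for n,(u,v) in dict(pV=(196,234),pY=(286,234),g=(165,162),r=(237,162),b=(300,155),v=(355,224),y=(105,240),orange=(410,209),tbl=(240,215),pen=(195,195),capW=(380,171),red=(90,175),ring=(222,279)).items():
    print(n,np.round(np.nanmedian(W[v-2:v+3,u-2:u+3].reshape(-1,3),0),1))
a=d["image"][195:275,160:325]; cv2.imwrite("pics/piles.png",cv2.resize(a,None,fx=4.5,fy=4.5,interpolation=cv2.INTER_CUBIC)[:,:,::-1])
s=dict(np.load("scene.npz"))["image"][130:220,180:290]; cv2.imwrite("pics/piles_s.png",cv2.resize(s,None,fx=6,fy=6,interpolation=cv2.INTER_CUBIC)[:,:,::-1])
print(dict(K=vision.get_image("wrist")["K"].tolist(),m=np.round(vision.get_image("wrist")["mount"],2).tolist(),D=vision.get_image("wrist")["D"]))
E
```

```text
pV [454.1  97.1  31. ]
pY [ 449.1 -133.3   45.1]
g [648.6 183.4  19.4]
r [645.  -10.1  18.9]
b [ 661.3 -179.7   18.6]
v [ 472.9 -317.5   19. ]
y [443.1 339.2  19.7]
orange [ 511.2 -473.8    4.8]
tbl [ 5.047e+02 -1.550e+01  1.000e-01]
pen [559.2 103.1  10.9]
capW [ 605.5 -380.6   58.4]
red [608.8 369.9  58.2]
ring [337.5  33.6   1.1]
{'K': [[276.68937186968515, 0.0, 253.78906748119937], [0.0, 276.68937186968515, 189.54466803443697], [0.0, 0.0, 1.0]], 'm': [[0.0, -0.96, -0.3, 76.05], [1.0, 0.0, 0.0, 0.35], [-0.0, -0.3, 0.96, -142.26], [0.0, 0.0, 0.0, 1.0]], 'D': array([-0.01917589,  0.        ,  0.        ,  0.        ,  0.        ])}
```

View pics/piles.png

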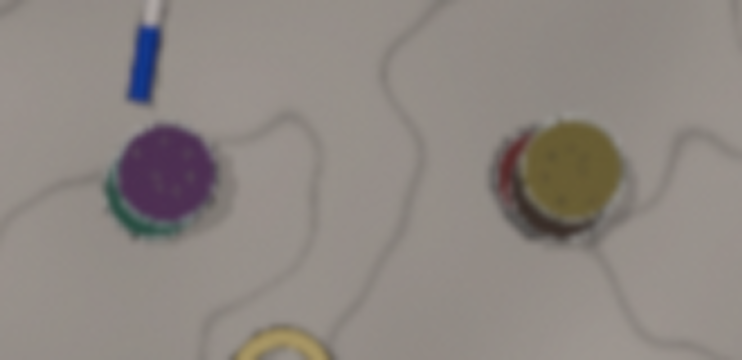

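View pics/piles_s.png

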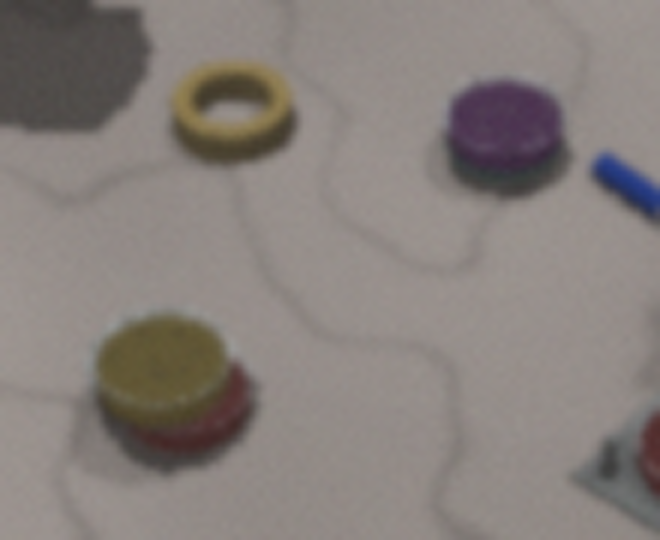

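Pile A (196,234) is violet on green. Pile B (286,234) has yellow on top, with brown and red below in an order not yet known. I'll move the wrist camera to survey the scene from two places.

Call:
{"name": "servo_tool", "arguments": {"plan": [[0.085, 0.165, 0, 0, 0, -0.018, 1], [0.085, 0.165, 0, 0, 0, -0.018, 1], [0.085, 0.165, 0, 0, 0, -0.018, 1], [0.085, 0.165, 0, 0, 0, -0.018, 1], [0.085, 0.165, 0, 0, 0, -0.018, 1], [0.085, 0.165, 0, 0, 0, -0.018, 1], [0.085, 0.165, 0, 0, 0, -0.018, 1], [0.085, 0.165, 0, 0, 0, -0.018, 1], [0.085, 0.165, 0, 0, 0, -0.018, 1], [0, 0, 0, 0, 0, 0, 1]]}}

```text
clock: 1.5
position: [429.8, -144.3, 231.5]
ee_rot: [-0.003, 1.0, 0.0, 0.0]
contact_force: [0.3, 0.2, -0.5]
gripper_width: 85.4
grasp_force: 0.0
```

```bash
python3 - <<'E'
from h import *
import pickle
st=arm.read_state(); d=vision.get_image("wrist"); pickle.dump((st,d),open("w1.pkl","wb"))
print(st["clock"],st["position"],st["ee_rot"],st["joints"])
cv2.imwrite("pics/w1.png",d["image"][:,:,::-1])
E
```

```text
1.5 [ 429.80283698 -144.2881974   231.46774972] [-2.68946070e-03  9.99996304e-01  8.01210237e-05  3.91372538e-04] [ 3.62259306e-02  8.79161489e-02 -3.90349325e-01 -1.50891996e-04
 -1.09174318e+00 -1.60157383e+00]
```

Call:
{"name": "servo_tool", "arguments": {"plan": [[0, 0.2, 0, 0, 0, 0, 1], [0, 0.2, 0, 0, 0, 0, 1], [0, 0.2, 0, 0, 0, 0, 1], [0, 0.2, 0, 0, 0, 0, 1], [0, 0.2, 0, 0, 0, 0, 1], [0, 0, 0, 0, 0, 0, 1]]}}

```text
clock: 2.3
position: [428.6, 155.1, 231.2]
ee_rot: [-0.002, 1.0, 0.0, 0.0]
contact_force: [0.8, -1.6, 0.1]
gripper_width: 85.6
grasp_force: 0.0
```

```bash
python3 - <<'E'
from h import *
import pickle
st=arm.read_state(); d=vision.get_image("wrist"); pickle.dump((st,d),open("w2.pkl","wb"))
print(st["clock"],st["position"],st["ee_rot"])
a=np.vstack([cv2.imread("pics/w1.png"),d["image"][:,:,::-1]]); cv2.imwrite("pics/w12.png",cv2.resize(a,(400*1,600)))
cv2.imwrite("pics/w2.png",d["image"][:,:,::-1])
E
```

```text
2.3 [428.59634695 155.09756947 231.22466874] [-1.72097582e-03  9.99998515e-01  4.93535639e-05  8.10561790e-05]
```

View pics/w1.png

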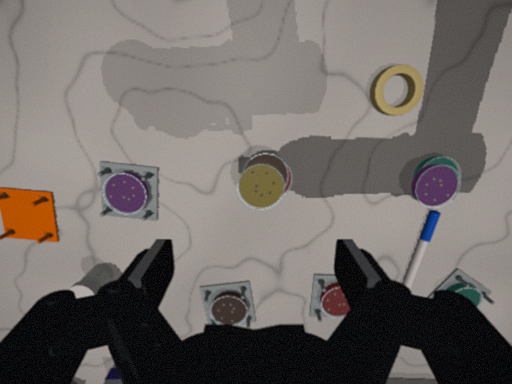

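View pics/w2.png

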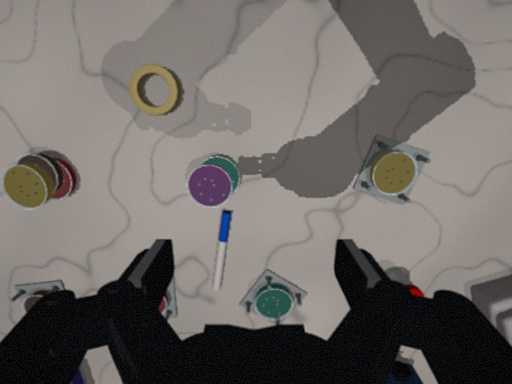

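The wrist views settle it: pile B at (262,185) in w1 is yellow on brown on red, and pile A at (437,185) is violet on green. Next I'll measure poses from the point clouds of all the views.

```bash
cat >> h.py <<'E'
def dtop(W,c,z,tol=4,r=45):
    m=(np.abs(W[...,2]-z)<tol)&(np.hypot(W[...,0]-c[0],W[...,1]-c[1])<r)
    P=W[m]
    if len(P)<30: return None
    (x,y),rad=cv2.minEnclosingCircle(P[:,:2].astype(np.float32))
    return [round(float(q),1) for q in (x,y,rad,np.median(P[:,2]),P[:,0].mean(),P[:,1].mean())],len(P)
def plate(W,c,r=60):
    m=(W[...,2]>2.2)&(W[...,2]<9)&(np.hypot(W[...,0]-c[0],W[...,1]-c[1])<r)
    m=cv2.morphologyEx(m.astype(np.uint8),cv2.MORPH_OPEN,np.ones((2,2)))>0
    P=W[m]
    if len(P)<30: return None
    (a,b),(w,h),an=cv2.minAreaRect(P[:,:2].astype(np.float32)); return [round(float(q),1) for q in (a,b,w,h,an,np.median(P[:,2]))]
E
python3 - <<'E'
from h import *
import pickle
V={n:cloud(dict(np.load(n+".npz"))) for n in("top","scene")}
for n in("w1","w2"):
    st,d=pickle.load(open(n+".pkl","rb")); V[n]=cloud(d,st)
S=dict(green=(649,183),red=(645,-10),brown=(661,-180),violet=(473,-317),yellow=(443,339))
for k,c in S.items():
    for n,W in V.items(): print(k,n,"plate",plate(W,c),"dish",dtop(W,c,19,4,50))
for k,c,z in(("V",(454,97),30),("G",(454,97),15),("Y",(449,-133),45),("B",(449,-133),30),("R",(449,-133),15)):
    for n,W in V.items(): print(k,n,dtop(W,c,z,4,60))
E
```

```text
green top plate [648.4, 183.7, 81.9, 81.8, 55.6, nan] dish ([650.4, 183.4, 41.4, 19.4, 649.5, 185.6], 389)
green scene plate [656.3, 185.0, 83.8, 76.8, 55.2, nan] dish ([651.6, 184.6, 42.9, 19.2, 649.4, 185.5], 272)
green w1 plate [531.1, 82.9, 400.5, 5.9, 54.6, nan] dish ([630.9, 198.4, 31.2, 18.4, 632.3, 196.2], 359)
green w2 plate [562.9, 199.4, 105.4, 279.6, 83.1, nan] dish ([650.5, 186.7, 43.0, 18.7, 646.8, 186.3], 1057)
red top plate [645.1, -14.8, 76.0, 80.8, 89.0, nan] dish ([646.0, -11.5, 41.5, 19.2, 647.1, -11.0], 388)
red scene plate [651.6, -11.4, 80.5, 78.3, 89.0, 4.2] dish ([649.7, -11.4, 42.2, 19.2, 648.3, -10.4], 360)
red w1 plate [nan, nan, 0.0, 0.0, 0.0, nan] dish ([645.9, -21.9, 35.1, 18.4, 647.8, -18.2], 706)
red w2 plate [654.7, 27.5, 15.8, 74.3, 72.5, nan] dish ([656.4, 19.9, 21.0, 18.3, 654.0, 15.9], 107)
brown top plate [668.6, -190.1, 77.4, 81.2, 18.4, nan] dish ([662.9, -183.9, 41.2, 19.1, 664.1, -183.5], 379)
brown scene plate [666.9, -183.8, 83.4, 75.1, 12.5, nan] dish ([667.0, -185.6, 41.8, 19.4, 665.8, -183.4], 483)
brown w1 plate [564.0, -189.6, 285.1, 
[... 1247 characters left out ...]
 442.9, 104.2], 399)
G w2 ([464.7, 107.2, 46.8, 14.6, 443.0, 118.3], 506)
Y top ([452.7, -136.4, 30.0, 45.4, 453.8, -136.0], 416)
Y scene ([452.6, -136.2, 31.5, 45.3, 454.7, -136.2], 338)
Y w1 ([452.9, -135.3, 30.2, 44.6, 452.0, -135.5], 1758)
Y w2 ([453.7, -134.5, 31.3, 44.6, 452.2, -133.5], 1773)
B top ([440.7, -129.3, 28.8, 30.4, 428.8, -121.5], 105)
B scene None
B w1 ([442.1, -130.7, 31.0, 29.6, 425.6, -123.1], 479)
B w2 ([445.6, -127.5, 33.7, 29.6, 431.0, -116.4], 582)
R top ([453.9, -112.2, 27.4, 15.2, 458.0, -102.4], 64)
R scene ([447.7, -125.6, 35.5, 15.5, 469.2, -123.7], 72)
R w1 ([446.3, -126.1, 35.5, 14.8, 446.5, -103.7], 135)
R w2 ([446.6, -123.3, 34.3, 14.7, 453.1, -103.5], 444)
```

```bash
cat >> h.py <<'E'
from scipy.optimize import minimize
def stand(W,c,r=62):
    """fit 80 mm square to plate points (z 2..8) after dropping specks; returns x,y,angle(deg),n"""
    m=(W[...,2]>2.5)&(W[...,2]<7)&(np.hypot(W[...,0]-c[0],W[...,1]-c[1])<r)
    n,l,s,_=cv2.connectedComponentsWithStats(m.astype(np.uint8),connectivity=8)
    keep=np.isin(l,[i for i in range(1,n) if s[i,4]>=12]); P=W[keep][:,:2]
    def f(q):
        a=np.radians(q[2]); X=(P-q[:2])@np.array([[np.cos(a),-np.sin(a)],[np.sin(a),np.cos(a)]])
        d=np.abs(X).max(1); return np.clip(d-39.5,0,6).sum()
    best=min((minimize(f,[*c,a],method="Nelder-Mead") for a in range(-45,45,15)),key=lambda o:o.fun)
    return [round(float(v),1) for v in best.x],len(P),round(best.fun/len(P),2)
E
python3 - <<'E'
from h import *
import pickle
V={n:cloud(dict(np.load(n+".npz"))) for n in("top","scene")}
for n in("w1","w2"):
    st,d=pickle.load(open(n+".pkl","rb")); V[n]=cloud(d,st)
S=dict(green=(650.5,185.5,'w2'),red=(646,-11.5,'w1'),brown=(662.5,-184,'w1'),violet=(473,-319,'w1'),yellow=(439,343.3,'w2'))
for k,(x,y,w) in S.items():
    for n in("top","scene",w): print(k,n,stand(V[n],(x,y)))
# visible crescents: circle radius 30 fit on outer rim
from scipy.optimize import least_squares
for k,n,c,z,top in(("G","w1",(447,107),15,(455.5,97)),("G","w2",(447,107),15,(455.5,97)),("B","w1",(441,-130),30,(452.8,-135)),("B","w2",(441,-130),30,(452.8,-135)),("R","w2",(447,-123),15,(452.8,-135))):
    W=V[n]; m=(np.abs(W[...,2]-z)<2.5)&(np.hypot(W[...,0]-top[0],W[...,1]-top[1])<55)
    P=W[m][:,:2]; 
    f=lambda q: np.clip(np.hypot(*(P-q).T)-30,0,5)
    # minimal containing: penalise outside points and pull centre away from top
    g=lambda q: f(q).sum()-0.02*len(P)*np.hypot(*(q-np.array(top)))*-1
    o=minimize(g,c,method="Nelder-Mead"); print(k,n,np.round(o.x,1),len(P))
E
```

```text
green top ([651.2, 186.2, -33.6], 355, np.float64(0.41))
green scene ([653.0, 184.2, 54.9], 213, np.float64(0.07))
green w2 ([650.7, 186.6, 56.6], 792, np.float64(0.02))
red top ([646.4, -10.9, -90.8], 306, np.float64(0.23))
red scene ([648.3, -12.2, -0.4], 266, np.float64(0.02))
red w1 ([647.0, -18.7, -3.0], 476, np.float64(0.0))
brown top ([664.4, -185.6, 8.1], 319, np.float64(0.19))
brown scene ([664.8, -184.4, 9.4], 400, np.float64(0.07))
brown w1 ([663.3, -184.4, 8.3], 753, np.float64(0.0))
violet top ([474.7, -319.4, -6.1], 351, np.float64(0.3))
violet scene ([475.1, -319.9, -6.5], 378, np.float64(0.16))
violet w1 ([472.9, -319.5, -5.9], 1187, np.float64(0.03))
yellow top ([441.0, 342.8, -17.1], 342, np.float64(0.24))
yellow scene ([442.5, 341.3, -18.8], 140, np.float64(0.5))
yellow w2 ([439.0, 344.1, -17.2], 1261, np.float64(0.01))
G w1 [444.2 104.3] 318
G w2 [447.7 106.1] 461
B w1 [ 442.3 -129.7] 465
B w2 [ 442.9 -127.8] 522
R w2 [ 449.9 -120.6] 386
```

Stand centres (x, y, yaw in degrees): green 651,186 at 56.5; red 647,-11.5 at -0.5; brown 664,-184.6 at 8.5; violet 474,-319.5 at -6; yellow 440,343.3 at -17. The dish and plate heights match the text. Violet first: I'll grip across the lean, at a closing direction of 225°.

Call:
{"name": "servo_tool", "arguments": {"plan": [[0.007, -0.015, -0.03, 0, 0, 0.0906, 1], [0.007, -0.015, -0.03, 0, 0, 0.0906, 1], [0.007, -0.015, -0.03, 0, 0, 0.0906, 1], [0.007, -0.015, -0.03, 0, 0, 0.0906, 1], [0.007, -0.015, -0.03, 0, 0, 0.0906, 1], [0.007, -0.015, -0.04, 0, 0, 0.0906, 1], [0.007, -0.015, -0.04, 0, 0, 0.0906, 1], [0.007, -0.015, -0.04, 0, 0, 0.0906, 1], [0.007, -0.015, -0.04, 0, 0, 0.0906, 1], [0.007, -0.015, -0.05, 0, 0, 0.0906, 1], [0.007, -0.015, -0.05, 0, 0, 0.0906, 1], [0.007, -0.015, -0.05, 0, 0, 0.0906, 1], [0.007, -0.015, -0.05, 0, 0, 0.0906, 1], [0, 0, 0, 0, 0, 0, 1]]}}

```text
clock: 4.1
position: [454.9, 92.0, 77.5]
ee_rot: [0.923, -0.386, -0.001, 0.001]
contact_force: [0.4, 0.2, 0.2]
gripper_width: 85.8
grasp_force: 0.0
```

```bash
python3 - <<'E'
from h import *
st=arm.read_state(); d=vision.get_image("wrist"); print(st["position"],st["joints"][[0,5]])
Rm=R.from_quat(st["ee_rot"]).as_matrix(); print("toolx",Rm[:,0],"tooly",np.degrees(np.arctan2(Rm[1,1],Rm[0,1])),"z",Rm[:,2])
print(dtop(cloud(d,st),(456,97),30,3,45))
cv2.imwrite("pics/w3.png",d["image"][:,:,::-1])
E
```

```text
[454.86613165  91.95669042  77.54110016] [0.55096254 0.22793063]
toolx [ 0.70242455 -0.71175778 -0.00078714] tooly -135.37799398371132 z [-0.002724   -0.00158238 -0.99999504]
([455.8, 97.6, 30.3, 29.7, 456.6, 96.4], 4786)
```

View pics/w3.png

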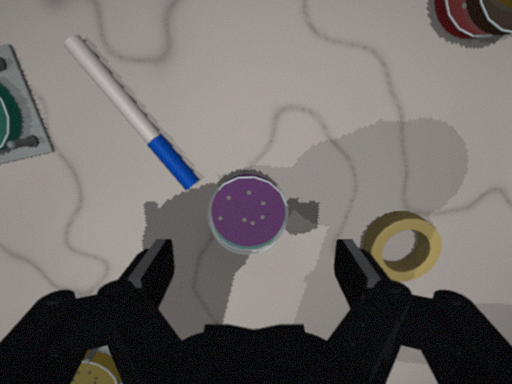

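w3 shows the violet dish between the fingers at about (248,212). Its depth centre (455.8, 97.3) at z 29.7 agrees with the earlier views.

Call:
{"name": "servo_tool", "arguments": {"plan": [[0.004, 0.018, -0.06, 0, 0, 0, 1], [0, 0, -0.07, 0, 0, 0, 1], [0, 0, -0.05, 0, 0, 0, 1], [0, 0, -0.032, 0, 0, 0, 1], [0, 0, 0, 0, 0, 0, 1]]}}

```text
clock: 4.78
position: [456.9, 99.6, 14.7]
ee_rot: [0.923, -0.384, -0.0, 0.0]
contact_force: [-0.4, 0.4, -0.8]
gripper_width: 85.2
grasp_force: 0.0
```

Call:
{"name": "servo_tool", "arguments": {"plan": [[0, 0, 0, 0, 0, 0, 0.6], [0, 0, 0, 0, 0, 0, 0.5], [0, 0, 0, 0, 0, 0, 0.5], [0, 0, 0, 0, 0, 0, 0.5], [0, 0, 0, 0, 0, 0, 0.5]]}}

```text
clock: 5.4
position: [457.5, 100.2, 16.1]
ee_rot: [0.924, -0.383, 0.001, -0.001]
contact_force: [-1.7, -1.3, 6.0]
gripper_width: 57.4
grasp_force: 62.5
```

Call:
{"name": "servo_tool", "arguments": {"plan": [[0, 0, 0.02, 0, 0, 0, 0.5], [0, 0, 0.06, 0, 0, 0, 0.5], [0, 0, 0.15, 0, 0, 0, 0.5], [0, 0, 0.15, 0, 0, 0, 0.5], [0, 0, 0, 0, 0, 0, 0.5]]}}

```text
clock: 6.02
position: [459.2, 101.2, 132.7]
ee_rot: [0.924, -0.383, 0.003, -0.004]
contact_force: [0.4, -0.2, -1.0]
gripper_width: 57.4
grasp_force: 64.0
```

```bash
python3 - <<'E'
from h import *
st=arm.read_state(); d=vision.get_image("wrist"); print(st["position"],st["joints"][[0,5]],st["gripper_width"])
W=cloud(d,st); print(W[212,248], dtop(W,(447,106),15,3,45))
Rm=R.from_quat(st["ee_rot"]).as_matrix()
L=(W-st["position"])@Rm; m=(np.abs(L[...,2]+10)<22)&(np.hypot(L[...,0],L[...,1])<33); P=L[m]
print(len(P),np.percentile(P,[5,50,95],axis=0)); 
A=np.c_[P[:,:2],np.ones(len(P))]
print(np.linalg.lstsq(A,P[:,2],rcond=None)[0])
print(cv2.minEnclosingCircle(P[:,:2].astype(np.float32)))
cv2.imwrite("pics/w4.png",d["image"][:,:,::-1])
E
```

```text
[459.15982338 101.15522319 132.71268013] [0.564053   0.22041063] 57.382594408820445
[477.83659236  86.17839916 146.88428996] ([448.4, 106.3, 29.7, 14.6, 457.4, 95.5], 1254)
10729 [[-22.23986122 -27.87099892 -21.83033925]
 [  4.43180343   0.22771919 -13.56681691]
 [ 28.16283729  27.92087316  -9.11593866]]
[ 5.59414310e-02 -2.21955864e-03 -1.40639099e+01]
((2.0908901691436768, -0.008388660848140717), 32.37022399902344)
```

View pics/w4.png

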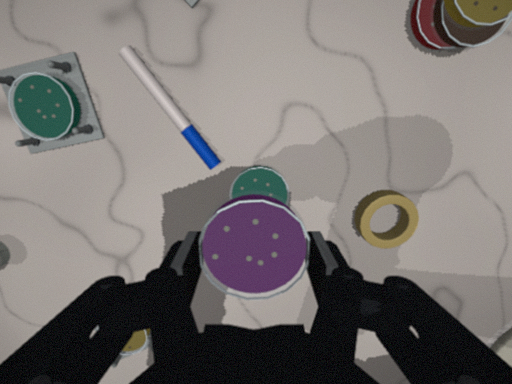

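w4 shows violet held at (254,245), with green undisturbed below at (448.4, 106.3). Next is the carry to the violet stand.

Call:
{"name": "servo_tool", "arguments": {"plan": [[0.006, -0.174, 0, 0, 0, -0.056, 0.5], [0.006, -0.174, 0, 0, 0, -0.056, 0.5], [0.006, -0.174, 0, 0, 0, -0.056, 0.5], [0.006, -0.174, 0, 0, 0, -0.056, 0.5], [0.006, -0.174, 0, 0, 0, -0.056, 0.5], [0.006, -0.174, 0, 0, 0, -0.056, 0.5], [0.006, -0.174, 0, 0, 0, -0.056, 0.5], [0.006, -0.174, 0, 0, 0, -0.056, 0.5], [0, 0, -0.1, 0, 0, 0, 0.5], [0, 0, -0.1, 0, 0, 0, 0.5], [0, 0, 0, 0, 0, 0, 0.5]]}}

```text
clock: 7.45
position: [468.4, -316.8, 65.1]
ee_rot: [-0.666, 0.746, 0.004, -0.002]
contact_force: [-0.5, 0.4, 0.6]
gripper_width: 57.3
grasp_force: 64.0
```

```bash
cat >> h.py <<'E'
def held(color,name=None):
    """pose of held dish from coloured pixels, and all the stand/pile the camera sees"""
    st=arm.read_state(); d=vision.get_image("wrist"); W=cloud(d,st)
    Rm=R.from_quat(st["ee_rot"]).as_matrix(); L=(W-st["position"])@Rm
    hsv=cv2.cvtColor(d["image"],cv2.COLOR_RGB2HSV).astype(int)
    m=(np.abs(L[...,2]+13)<7)&(np.hypot(L[...,0],L[...,1])<29)&(hsv[...,1]>60)
    P=L[m]; q=np.linalg.lstsq(np.c_[P[:,:2],np.ones(len(P))],P[:,2],rcond=None)[0]
    c,r=cv2.minEnclosingCircle(P[:,:2].astype(np.float32))
    print("TCP",np.round(st["position"],1),"Phi",round(np.degrees(np.arctan2(Rm[1,1],Rm[0,1])),1),"j1,j6",np.round(st["joints"][[0,5]],2),"tilt",np.round(np.degrees(np.arccos(-Rm[2,2])),2))
    print("dish in tool",np.round(c,1),round(r,1),"plane",np.round(q,3),"world",np.round(st["position"]+Rm@[*c,q[2]],1),len(P), "t",st["clock"],"w",st["gripper_width"])
    if name: cv2.imwrite(f"pics/{name}.png",d["image"][:,:,::-1])
    return st,d,W
E
python3 - <<'E'
from h import *
st,d,W=held("v","w5"); print(stand(W,(474,-319)),dtop(W,(474,-319),19,6,50))
E
```

```text
TCP [ 468.4 -316.8   65.1] Phi 173.6 j1,j6 [-0.31  0.2 ] tilt 0.51
dish in tool [ 0. -0.] 28.9 plane [  0.      0.    -13.537] world [ 468.5 -316.9   78.6] 7107 t 7.45 w 57.29979536647593
([473.4, -321.5, -6.5], 3100, np.float64(0.0)) ([471.7, -335.9, 34.1, 18.6, 472.2, -338.7], 1806)
```

View pics/w5.png

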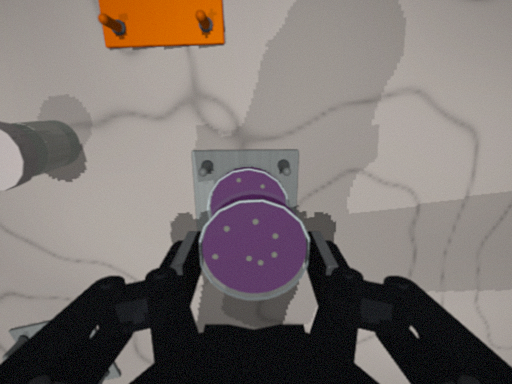

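```bash
sed -i 's/m=(np.abs(L\[...,2\]+13)<7)&(np.hypot(L\[...,0\],L\[...,1\])<29)&(hsv\[...,1\]>60)/m=(np.abs(L[...,2]+13.5)<3)\&(np.hypot(L[...,0],L[...,1])<40)\&(hsv[...,2]>70)/' h.py
python3 - <<'E'
from h import *
st,d,W=held("v")
E
```

```text
TCP [ 470.  -317.3   67.1] Phi 173.6 j1,j6 [-0.31  0.2 ] tilt 0.26
dish in tool [5.8 0.3] 35.6 plane [ 2.0000e-03 -2.0000e-03 -1.3495e+01] world [ 469.1 -323.1   80.5] 9202 t 7.5 w 57.58851760213761
```

```bash
sed -i 's/L\[...,2\]+13.5)<3)/L[...,2]+zt)<1.2)/; s/def held(color,name=None):/def held(color,name=None,zt=13.5):/; s/    P=L\[m\]; q=/    m=cv2.morphologyEx(m.astype(np.uint8),cv2.MORPH_OPEN,np.ones((9,9)))>0\n    P=L[m]; print("mean",P[:,:2].mean(0).round(1),"pct",np.percentile(P[:,:2],[0.5,99.5],axis=0).round(1).tolist()); q=/' h.py
python3 - <<'E'
from h import *
st,d,W=held("v")
E
```

```text
mean [-4.3  0.3] pct [[-28.2, -18.8], [25.4, 22.6]]
TCP [ 471.2 -317.7   68.5] Phi 173.6 j1,j6 [-0.31  0.2 ] tilt 0.07
dish in tool [-0.9 -0.7] 28.8 plane [  0.     -0.    -13.516] world [ 472.  -316.9   82. ] 2566 t 7.55 w 57.61979103815775
```

Call:
{"name": "servo_tool", "arguments": {"plan": [[0, -0.007, -0.04, 0, 0, 0, 0.5], [0, 0, -0.03, 0, 0, 0, 0.5], [0, 0, 0, 0, 0, 0, 0.5], [0, 0, 0, 0, 0, 0, 0.5]]}}

```text
clock: 8.1
position: [471.4, -319.8, 47.8]
ee_rot: [-0.667, 0.745, -0.0, -0.0]
contact_force: [0.5, 0.5, -0.1]
gripper_width: 57.4
grasp_force: 64.0
```

Call:
{"name": "servo_tool", "arguments": {"plan": [[0.007, 0, -0.04, 0, 0, 0, 0.5], [0, 0, -0.03, 0, 0, 0, 0.5], [0, 0, -0.012, 0, 0, 0, 0.5], [0, 0, -0.006, 0, 0, 0, 0.5], [0, 0, 0, 0, 0, 0, 0.5], [0, 0, 0, 0, 0, 0, 0.5]]}}

```text
clock: 8.85
position: [473.6, -319.9, 21.6]
ee_rot: [-0.667, 0.745, -0.0, 0.0]
contact_force: [-0.5, -1.2, 0.3]
gripper_width: 57.3
grasp_force: 64.0
```

Call:
{"name": "servo_tool", "arguments": {"plan": [[0, 0, -0.004, 0, 0, 0, 0.5], [0, 0, 0, 0, 0, 0, 0.5]]}}

```text
clock: 9.1
position: [473.5, -319.8, 20.2]
ee_rot: [-0.667, 0.745, -0.0, 0.0]
contact_force: [-0.4, -0.7, 0.5]
gripper_width: 57.4
grasp_force: 64.0
```

Call:
{"name": "servo_tool", "arguments": {"plan": [[0, 0, -0.003, 0, 0, 0, 0.5], [0, 0, 0, 0, 0, 0, 0.5]]}}

```text
clock: 9.35
position: [473.5, -319.8, 20.1]
ee_rot: [-0.667, 0.745, -0.0, 0.0]
contact_force: [-1.9, 1.2, 5.3]
gripper_width: 57.5
grasp_force: 64.8
```

Contact felt at TCP z 20.1, which is the expected height. I'll release, rise and go to yellow on pile B, closing at 238°.

Call:
{"name": "servo_tool", "arguments": {"plan": [[0, 0, 0, 0, 0, 0, 0.8], [0, 0, 0, 0, 0, 0, 0.85], [0, 0, 0, 0, 0, 0, 0.85], [0, 0, 0.03, 0, 0, 0, 0.85], [0, 0, 0.1, 0, 0, 0, 0.9], [0, 0, 0.15, 0, 0, 0, 1], [-0.01, 0.088, 0, 0, 0, 0.08, 1], [-0.01, 0.088, 0, 0, 0, 0.08, 1], [-0.01, 0.088, 0, 0, 0, 0.08, 1], [-0.01, 0.088, 0, 0, 0, 0.08, 1], [-0.01, 0.088, 0, 0, 0, 0.08, 1], [-0.01, 0.088, 0, 0, 0, 0.08, 1], [-0.01, 0.088, 0, 0, 0, 0.08, 1], [0, 0, 0, 0, 0, 0, 1], [0, 0, 0, 0, 0, 0, 1], [0, 0, 0, 0, 0, 0, 1]]}}

```text
clock: 11.35
position: [452.5, -135.6, 103.3]
ee_rot: [0.96, -0.278, 0.0, -0.0]
contact_force: [-0.3, -0.6, -0.0]
gripper_width: 85.3
grasp_force: 0.0
```

```bash
python3 - <<'E'
from h import *
st=arm.read_state(); d=vision.get_image("wrist"); W=cloud(d,st); print(st["position"],st["clock"],st["joints"][[0,5]])
Rm=R.from_quat(st["ee_rot"]).as_matrix(); print(np.degrees(np.arctan2(Rm[1,1],Rm[0,1])))
print("Y",dtop(W,(453,-135),45,2,45),"B",dtop(W,(442,-129),30,2,45))
d=vision.get_image("top"); W=cloud(d); print("V",dtop(W,(474,-320),34,2.5,45))
E
```

```text
[ 452.51156404 -135.62029772  103.30725357] 11.35 [0.05393923 0.95275272]
-122.31693365239063
Y ([452.9, -135.2, 30.3, 44.7, 454.0, -135.7], 4398) B ([447.3, -132.6, 36.4, 29.7, 426.9, -122.3], 305)
V ([475.2, -320.3, 30.3, 34.2, 474.8, -319.9], 364)
```

Violet sits in its stand: centre (475, -320), top at z 34. Now I'll grasp yellow.

Call:
{"name": "servo_tool", "arguments": {"plan": [[0.001, 0.001, -0.1, 0, 0, 0, 1], [0, 0, -0.08, 0, 0, 0, 1], [0, 0, -0.04, 0, 0, 0, 1], [0, 0, -0.021, 0, 0, 0, 1], [0, 0, 0, 0, 0, 0, 1], [0, 0, 0, 0, 0, 0, 0.7], [0, 0, 0, 0, 0, 0, 0.5], [0, 0, 0, 0, 0, 0, 0.5], [0, 0, 0, 0, 0, 0, 0.5], [0, 0, 0, 0, 0, 0, 0.5]]}}

```text
clock: 12.7
position: [453.3, -134.7, 32.3]
ee_rot: [0.961, -0.277, 0.001, -0.0]
contact_force: [-1.3, 1.3, 7.1]
gripper_width: 57.1
grasp_force: 62.3
```

Call:
{"name": "servo_tool", "arguments": {"plan": [[0, 0, 0.02, 0, 0, 0, 0.5], [0, 0, 0.06, 0, 0, 0, 0.5], [0, 0, 0.13, 0, 0, 0, 0.5], [0, 0, 0.1, 0, 0, 0, 0.5], [-0.005, 0.177, 0, 0, 0, 0.015, 0.5], [-0.005, 0.177, 0, 0, 0, 0.015, 0.5], [-0.005, 0.177, 0, 0, 0, 0.015, 0.5], [-0.005, 0.177, 0, 0, 0, 0.015, 0.5], [-0.005, 0.177, 0, 0, 0, 0.015, 0.5], [-0.005, 0.177, 0, 0, 0, 0.015, 0.5], [-0.005, 0.177, 0, 0, 0, 0.015, 0.5], [-0.005, 0.177, 0, 0, 0, 0.015, 0.5], [-0.005, 0.177, 0, 0, 0, 0.014, 0.5], [0, 0, -0.1, 0, 0, 0, 0.5], [0, 0, -0.1, 0, 0, 0, 0.5], [0, 0, 0, 0, 0, 0, 0.5], [0, 0, 0, 0, 0, 0, 0.5], [0, 0, 0, 0, 0, 0, 0.5]]}}

```text
clock: 14.95
position: [439.9, 343.9, 65.6]
ee_rot: [0.989, -0.147, 0.001, -0.001]
contact_force: [0.5, -0.6, -0.2]
gripper_width: 57.3
grasp_force: 64.0
```

```bash
python3 - <<'E'
from h import *
st,d,W=held("y","w6",zt=12.5); print(stand(W,(440,343)))
st=arm.read_state(); d=vision.get_image("top"); W=cloud(d); print("Yheld",dtop(W,(440,343),st["position"][2]+13,4,40),st["position"]); 
d=vision.get_image("scene"); W=cloud(d); print("B",dtop(W,(442,-129),30,4,45))
E
```

```text
mean [-7.9  5.6] pct [[-24.0, -24.9], [19.7, 26.3]]
TCP [439.9 343.9  65.6] Phi -106.9 j1,j6 [0.95 0.32] tilt 0.18
dish in tool [-0.3  1.9] 28.8 plane [  0.      0.    -12.335] world [439.  342.2  77.9] 1338 t 14.95 w 57.29217839932314
([460.8, 338.1, -17.1], 2838, np.float64(0.0))
Yheld ([439.9, 339.4, 31.7, 78.7, 450.3, 336.2], 146) [439.81291522 343.76541748  65.40670322]
B ([442.5, -129.6, 31.8, 30.2, 443.9, -130.0], 323)
```

View pics/w6.png

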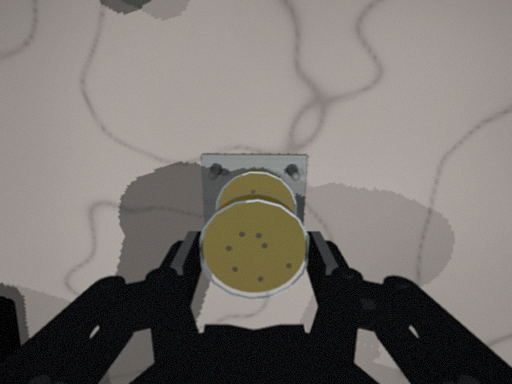

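w6 shows yellow held level at (254,247), centred laterally on its stand (plate edges at columns 202 and 308). I'll lower it.

Call:
{"name": "servo_tool", "arguments": {"plan": [[0, 0, -0.06, 0, 0, 0, 0.5], [0, 0, -0.05, 0, 0, 0, 0.5], [0, 0, -0.022, 0, 0, 0, 0.5], [0, 0, -0.01, 0, 0, 0, 0.5], [0, 0, 0, 0, 0, 0, 0.5], [0, 0, -0.003, 0, 0, 0, 0.5], [0, 0, 0, 0, 0, 0, 0.5]]}}

```text
clock: 15.98
position: [439.5, 343.6, 21.4]
ee_rot: [0.989, -0.146, 0.0, -0.0]
contact_force: [-2.0, -0.1, 4.6]
gripper_width: 57.3
grasp_force: 64.5
```

Call:
{"name": "servo_tool", "arguments": {"plan": [[0, 0, 0, 0, 0, 0, 0.8], [0, 0, 0, 0, 0, 0, 0.85], [0, 0, 0, 0, 0, 0, 0.85], [0, 0, 0.03, 0, 0, 0, 0.85], [0, 0, 0.1, 0, 0, 0, 0.9], [0, 0, 0.1, 0, 0, 0, 1], [0.006, -0.158, 0, 0, 0, -0.029, 1], [0.006, -0.158, 0, 0, 0, -0.029, 1], [0.006, -0.158, 0, 0, 0, -0.029, 1], [0.006, -0.158, 0, 0, 0, -0.029, 1], [0.006, -0.158, 0, 0, 0, -0.029, 1], [0, 0, 0, 0, 0, 0, 1], [0, 0, 0, 0, 0, 0, 1], [0, 0, 0, 0, 0, 0, 1]]}}

```text
clock: 17.73
position: [448.6, 107.2, 89.7]
ee_rot: [0.958, -0.287, 0.0, -0.0]
contact_force: [-0.6, -0.5, 0.3]
gripper_width: 85.1
grasp_force: 0.0
```

```bash
python3 - <<'E'
from h import *
st=arm.read_state(); d=vision.get_image("wrist"); W=cloud(d,st); print(st["position"],st["clock"],st["joints"][[0,5]])
Rm=R.from_quat(st["ee_rot"]).as_matrix(); print(np.degrees(np.arctan2(Rm[1,1],Rm[0,1])))
print("G",dtop(W,(448,106),15,2,45))
d=vision.get_image("top"); W=cloud(d); print("Y",dtop(W,(440,343),34,2.5,45),"G",dtop(W,(448,106),15,2,45))
E
```

```text
[448.55918073 107.22580418  89.69354879] 17.725 [0.588526   0.39950506]
-123.38448709669379
G ([447.7, 106.8, 30.3, 14.7, 448.7, 106.2], 3827)
Y ([456.7, 351.3, 23.4, 34.1, 459.1, 353.2], 70) G ([456.4, 94.6, 23.7, 15.6, 461.5, 89.1], 55)
```

Call:
{"name": "servo_tool", "arguments": {"plan": [[-0.002, -0.002, -0.1, 0, 0, 0, 1], [0, 0, -0.1, 0, 0, 0, 1], [0, 0, -0.06, 0, 0, 0, 1], [0, 0, -0.029, 0, 0, 0, 1], [0, 0, 0, 0, 0, 0, 1], [0, 0, 0, 0, 0, 0, 0.7], [0, 0, 0, 0, 0, 0, 0.5], [0, 0, 0, 0, 0, 0, 0.5], [0, 0, 0, 0, 0, 0, 0.5], [0, 0, 0, 0, 0, 0, 0.5]]}}

```text
clock: 19.08
position: [448.2, 106.0, 4.1]
ee_rot: [0.958, -0.288, 0.001, -0.001]
contact_force: [-0.8, 0.9, 5.2]
gripper_width: 57.3
grasp_force: 62.3
```

Call:
{"name": "servo_tool", "arguments": {"plan": [[0, 0, 0.02, 0, 0, 0, 0.5], [0, 0, 0.06, 0, 0, 0, 0.5], [0, 0, 0.12, 0, 0, 0, 0.5], [0, 0, 0.08, 0, 0, 0, 0.5], [0.135, 0.0535, 0, 0, 0, 0, 0.5], [0.135, 0.0535, 0, 0, 0, 0, 0.5], [0.135, 0.0535, 0, 0, 0, 0, 0.5], [0.135, 0.0535, 0, 0, 0, 0, 0.5], [0.137, 0.053, 0, 0, 0, 0, 0.5], [0, 0, -0.08, 0, 0, 0, 0.5], [0, 0, -0.05, 0, 0, 0, 0.5], [0, 0, 0, 0, 0, 0, 0.5], [0, 0, 0, 0, 0, 0, 0.5], [0, 0, 0, 0, 0, 0, 0.5]]}}

```text
clock: 20.82
position: [651.1, 185.9, 49.1]
ee_rot: [0.958, -0.288, 0.001, -0.001]
contact_force: [1.0, 0.6, -1.4]
gripper_width: 57.0
grasp_force: 63.9
```

```bash
python3 - <<'E'
from h import *
st,d,W=held("g","w7",zt=10.8); print(stand(W,(651,186)))
d=vision.get_image("top"); W=cloud(d); print("Y",dtop(W,(440,343),34,2.5,45),"B",dtop(W,(442,-129),30,2.5,45))
E
```

```text
mean [-11.4   5.3] pct [[-29.7, -3.6], [0.5, 14.0]]
TCP [651.1 185.9  49.1] Phi -123.5 j1,j6 [0.52 0.47] tilt 0.12
dish in tool [-14.9   5.3] 16.0 plane [ 1.0000e-03  1.0000e-03 -1.0493e+01] world [635.7 189.7  59.5] 503 t 20.825 w 56.983063263453424
([667.2, 176.2, -33.4], 3592, np.float64(0.0))
Y ([441.6, 342.9, 30.4, 34.3, 440.9, 342.4], 334) B ([442.1, -130.4, 29.9, 30.2, 443.6, -130.1], 337)
```

View pics/w7.png

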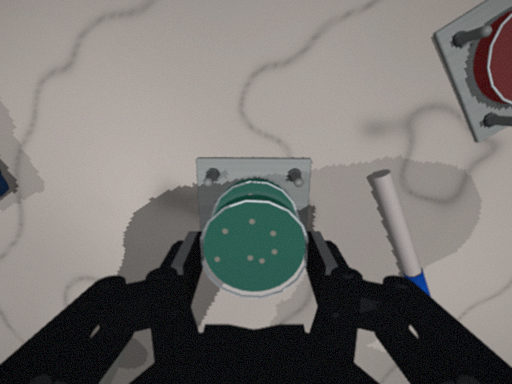

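Yellow is in place: centre (441, 343), top at z 34. w7 shows green level at (254,247), centred on its stand (plate columns 197 and 311). I'll lower it to about TCP z 23.

Call:
{"name": "servo_tool", "arguments": {"plan": [[0, 0, -0.04, 0, 0, 0, 0.5], [0, 0, -0.025, 0, 0, 0, 0.5], [0, 0, -0.012, 0, 0, 0, 0.5], [0, 0, -0.006, 0, 0, 0, 0.5], [0, 0, 0, 0, 0, 0, 0.5], [0, 0, -0.003, 0, 0, 0, 0.5], [0, 0, 0, 0, 0, 0, 0.5]]}}

```text
clock: 21.8
position: [650.9, 185.7, 23.2]
ee_rot: [0.958, -0.288, 0.0, -0.0]
contact_force: [-2.2, -0.3, 5.9]
gripper_width: 56.9
grasp_force: 64.6
```

Call:
{"name": "servo_tool", "arguments": {"plan": [[0, 0, 0, 0, 0, 0, 0.8], [0, 0, 0, 0, 0, 0, 0.85], [0, 0, 0, 0, 0, 0, 0.85], [0, 0, 0.03, 0, 0, 0, 0.85], [0, 0, 0.1, 0, 0, 0, 0.9], [0, 0, 0.15, 0, 0, 0, 1], [-0.077, -0.117, 0, 0, 0, -0.0917, 1], [-0.077, -0.117, 0, 0, 0, -0.0917, 1], [-0.077, -0.117, 0, 0, 0, -0.0917, 1], [-0.077, -0.117, 0, 0, 0, -0.0917, 1], [-0.077, -0.117, 0, 0, 0, -0.0917, 1], [-0.077, -0.117, 0, 0, 0, -0.0917, 1], [-0.077, -0.117, 0, 0, 0, -0.0917, 1], [-0.077, -0.117, 0, 0, 0, -0.0917, 1], [-0.077, -0.117, 0, 0, 0, -0.0917, 1], [0, 0, 0, 0, 0, 0, 1], [0, 0, 0, 0, 0, 0, 1], [0, 0, 0, 0, 0, 0, 1]]}}

```text
clock: 24.05
position: [443.6, -129.6, 106.2]
ee_rot: [-0.439, 0.899, -0.0, 0.0]
contact_force: [-0.5, 0.7, -0.0]
gripper_width: 85.4
grasp_force: 0.0
```

```bash
python3 - <<'E'
from h import *
st=arm.read_state(); d=vision.get_image("wrist"); W=cloud(d,st); print(st["position"],st["clock"],st["joints"][[0,5]])
Rm=R.from_quat(st["ee_rot"]).as_matrix(); print(np.degrees(np.arctan2(Rm[1,1],Rm[0,1])))
print("B",dtop(W,(442,-130),30,2,45),"R",dtop(W,(448,-121),15,2,45))
cv2.imwrite("pics/w8.png",d["image"][:,:,::-1])
d=vision.get_image("top"); W=cloud(d); print("G",dtop(W,(651,186),34,2.5,45))
E
```

```text
[ 443.64874796 -129.63358928  106.22427195] 24.05 [ 0.06880612 -0.73128571]
142.0484075164669
B ([442.3, -129.4, 30.2, 29.6, 441.7, -130.2], 3813) R ([446.4, -125.9, 35.4, 14.7, 465.9, -113.6], 233)
G ([650.6, 185.7, 30.2, 34.5, 650.4, 186.5], 312)
```

View pics/w8.png

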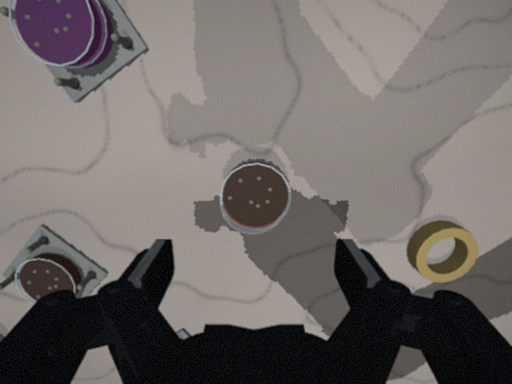

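Green is in place at (650.6, 186), z 34. w8 shows brown at (255,197), centred between the open fingers, so I'll grasp it.

Call:
{"name": "servo_tool", "arguments": {"plan": [[-0.004, 0, -0.1, 0, 0, 0, 1], [0, 0, -0.1, 0, 0, 0, 1], [0, 0, -0.06, 0, 0, 0, 1], [0, 0, -0.034, 0, 0, 0, 1], [0, 0, 0, 0, 0, 0, 1], [0, 0, 0, 0, 0, 0, 0.7], [0, 0, 0, 0, 0, 0, 0.5], [0, 0, 0, 0, 0, 0, 0.5], [0, 0, 0, 0, 0, 0, 0.5], [0, 0, 0, 0, 0, 0, 0.5]]}}

```text
clock: 25.4
position: [442.4, -130.2, 19.2]
ee_rot: [-0.438, 0.899, -0.001, 0.001]
contact_force: [-0.4, 0.3, 7.2]
gripper_width: 57.0
grasp_force: 62.2
```

Call:
{"name": "servo_tool", "arguments": {"plan": [[0, 0, 0.02, 0, 0, 0, 0.5], [0, 0, 0.06, 0, 0, 0, 0.5], [0, 0, 0.12, 0, 0, 0, 0.5], [0, 0, 0.08, 0, 0, 0, 0.5], [0.123, -0.03, 0, 0, 0, 0.0677, 0.5], [0.123, -0.03, 0, 0, 0, 0.0677, 0.5], [0.123, -0.03, 0, 0, 0, 0.0677, 0.5], [0.123, -0.03, 0, 0, 0, 0.0677, 0.5], [0.123, -0.03, 0, 0, 0, 0.0677, 0.5], [0.123, -0.03, 0, 0, 0, 0.0677, 0.5], [0, 0, -0.1, 0, 0, 0, 0.5], [0, 0, -0.05, 0, 0, 0, 0.5], [0, 0, 0, 0, 0, 0, 0.5], [0, 0, 0, 0, 0, 0, 0.5], [0, 0, 0, 0, 0, 0, 0.5]]}}

```text
clock: 27.28
position: [663.6, -184.2, 58.3]
ee_rot: [0.758, -0.653, 0.001, -0.001]
contact_force: [-0.1, 0.8, -0.3]
gripper_width: 56.9
grasp_force: 63.9
```

```bash
python3 - <<'E'
from h import *
st,d,W=held("b","w9",zt=10.8)
d=vision.get_image("top"); W=cloud(d); print("R",dtop(W,(449,-121),15,2.5,45),"B held",dtop(W,(664,-185),st["position"][2]+11,4,40))
E
```

```text
h.py:48: RuntimeWarning: Mean of empty slice.
  P=L[m]; print("mean",P[:,:2].mean(0).round(1),"pct",np.percentile(P[:,:2],[0.5,99.5],axis=0).round(1).tolist()); q=np.linalg.lstsq(np.c_[P[:,:2],np.ones(len(P))],P[:,2],rcond=None)[0]
  ret = um.true_divide(
Traceback (most recent call last):
  File "h.py", line 48, in held
    P=L[m]; print("mean",P[:,:2].mean(0).round(1),"pct",np.percentile(P[:,:2],[0.5,99.5],axis=0).round(1).tolist()); q=np.linalg.lstsq(np.c_[P[:,:2],np.ones(len(P))],P[:,2],rcond=None)[0]
                                                        ~~~~~~~~~~~~~^^^^^^^^^^^^^^^^^^^^^^^^^^^
IndexError: index -1 is out of bounds for axis 0 with size 0
```

```bash
python3 - <<'E'
from h import *
st=arm.read_state(); d=vision.get_image("wrist"); W=cloud(d,st); Rm=R.from_quat(st["ee_rot"]).as_matrix(); L=(W-st["position"])@Rm
c=L[228:268,235:275].reshape(-1,3); print(st["position"],np.median(c,0),np.linalg.lstsq(np.c_[c[:,:2],np.ones(len(c))],c[:,2],rcond=None)[0], stand(W,(664,-185)))
d=vision.get_image("top"); W=cloud(d); print("R",dtop(W,(449,-121),15,2.5,45),"B held",dtop(W,(664,-185),st["position"][2]+11,4,40))
E
```

```text
** On entry to DLASCL parameter number  4 had an illegal value
 ** On entry to DLASCL parameter number  4 had an illegal valueTraceback (most recent call last):
  File "<stdin>", line 3, in <module>
    x, resids, rank, s = _umath_linalg.lstsq(a, b, rcond,
                         ~~~~~~~~~~~~~~~~~~~^^^^^^^^^^^^^
                                             signature=signature)
                                             ^^^^^^^^^^^^^^^^^^^^
    raise LinAlgError("SVD did not converge in Linear Least Squares")
numpy.linalg.LinAlgError: SVD did not converge in Linear Least Squares
```

```bash
python3 - <<'E'
from h import *
st=arm.read_state(); d=vision.get_image("wrist"); W=cloud(d,st); Rm=R.from_quat(st["ee_rot"]).as_matrix(); L=(W-st["position"])@Rm
c=L[228:268,235:275].reshape(-1,3); c=c[~np.isnan(c[:,0])]; print(st["position"],len(c),np.median(c,0),np.linalg.lstsq(np.c_[c[:,:2],np.ones(len(c))],c[:,2],rcond=None)[0], stand(W,(664,-185)))
d=vision.get_image("top"); W=cloud(d); print("R",dtop(W,(449,-121),15,2.5,45),"B held",dtop(W,(664,-185),st["position"][2]+11,4,40))
E
```

```text
[ 663.37661799 -184.1820125    57.86520818] 1596 [  1.94918348   0.77135736 -10.22087904] [ 2.50107205e-03 -2.34676845e-03 -1.02334405e+01] ([666.0, -192.5, 8.5], 3371, np.float64(0.0))
R ([450.3, -123.2, 30.1, 15.3, 451.5, -122.3], 319) B held ([654.8, -173.5, 29.4, 68.6, 657.1, -168.1], 136)
```

Brown is held level and sits over its stand. I'll lower it to about TCP z 23.

Call:
{"name": "servo_tool", "arguments": {"plan": [[0.002, -0.001, -0.06, 0, 0, 0, 0.5], [0, 0, -0.035, 0, 0, 0, 0.5], [0, 0, -0.013, 0, 0, 0, 0.5], [0, 0, -0.006, 0, 0, 0, 0.5], [0, 0, 0, 0, 0, 0, 0.5], [0, 0, -0.003, 0, 0, 0, 0.5], [0, 0, 0, 0, 0, 0, 0.5]]}}

```text
clock: 28.35
position: [663.4, -184.7, 23.4]
ee_rot: [0.758, -0.652, 0.0, 0.0]
contact_force: [-3.6, 0.8, 7.6]
gripper_width: 56.8
grasp_force: 64.8
```

Call:
{"name": "servo_tool", "arguments": {"plan": [[0, 0, 0, 0, 0, 0, 0.8], [0, 0, 0, 0, 0, 0, 0.85], [0, 0, 0, 0, 0, 0, 0.85], [0, 0, 0.03, 0, 0, 0, 0.85], [0, 0, 0.1, 0, 0, 0, 0.9], [0, 0, 0.1, 0, 0, 0, 1], [-0.119, 0.0345, 0, 0, 0, -0.0132, 1], [-0.119, 0.0345, 0, 0, 0, -0.0132, 1], [-0.119, 0.0345, 0, 0, 0, -0.0132, 1], [-0.119, 0.0345, 0, 0, 0, -0.0132, 1], [-0.119, 0.0345, 0, 0, 0, -0.0132, 1], [-0.119, 0.0345, 0, 0, 0, -0.0132, 1], [0, 0, 0, 0, 0, 0, 1], [0, 0, 0, 0, 0, 0, 1], [0, 0, 0, 0, 0, 0, 1]]}}

```text
clock: 30.22
position: [450.6, -122.5, 90.9]
ee_rot: [-0.704, 0.711, -0.0, 0.0]
contact_force: [-0.2, -0.9, -0.1]
gripper_width: 85.6
grasp_force: 0.0
```

```bash
python3 - <<'E'
from h import *
st=arm.read_state(); d=vision.get_image("wrist"); W=cloud(d,st); print(st["position"],st["clock"],st["joints"][[0,5]])
Rm=R.from_quat(st["ee_rot"]).as_matrix(); print(np.degrees(np.arctan2(Rm[1,1],Rm[0,1])))
print("R",dtop(W,(449,-122),15,2,45))
d=vision.get_image("top"); W=cloud(d); print("B",dtop(W,(664,-185),34,2.5,45))
E
```

```text
[ 450.58220525 -122.50270924   90.90306054] 30.225 [ 0.08394962 -0.09417387]
179.4256552181661
R ([450.8, -121.8, 30.3, 14.7, 450.8, -123.0], 3793)
B ([662.9, -185.5, 30.3, 34.3, 661.9, -185.1], 324)
```

Brown is in place at (663, -185.3), z 34. Red is at (450.8, -122.3), right under the tool, so I'll grasp it.

Call:
{"name": "servo_tool", "arguments": {"plan": [[0, 0, -0.1, 0, 0, 0, 1], [0, 0, -0.1, 0, 0, 0, 1], [0, 0, -0.06, 0, 0, 0, 1], [0, 0, -0.033, 0, 0, 0, 1], [0, 0, 0, 0, 0, 0, 1], [0, 0, 0, 0, 0, 0, 0.7], [0, 0, 0, 0, 0, 0, 0.5], [0, 0, 0, 0, 0, 0, 0.5], [0, 0, 0, 0, 0, 0, 0.5], [0, 0, 0, 0, 0, 0, 0.5]]}}

```text
clock: 31.58
position: [450.2, -122.4, 4.2]
ee_rot: [-0.704, 0.71, -0.001, 0.001]
contact_force: [-1.1, -0.0, 6.7]
gripper_width: 57.2
grasp_force: 62.3
```

Call:
{"name": "servo_tool", "arguments": {"plan": [[0, 0, 0.02, 0, 0, 0, 0.5], [0, 0, 0.06, 0, 0, 0, 0.5], [0, 0, 0.12, 0, 0, 0, 0.5], [0, 0, 0.08, 0, 0, 0, 0.5], [0.131, 0.074, 0, 0, 0, 0, 0.5], [0.131, 0.074, 0, 0, 0, 0, 0.5], [0.131, 0.074, 0, 0, 0, 0, 0.5], [0.131, 0.074, 0, 0, 0, 0, 0.5], [0.131, 0.074, 0, 0, 0, 0, 0.5], [0, 0, -0.08, 0, 0, 0, 0.5], [0, 0, -0.05, 0, 0, 0, 0.5], [0, 0, 0, 0, 0, 0, 0.5], [0, 0, 0, 0, 0, 0, 0.5], [0, 0, 0, 0, 0, 0, 0.5]]}}

```text
clock: 33.33
position: [646.3, -11.5, 48.9]
ee_rot: [-0.704, 0.711, -0.001, 0.001]
contact_force: [-0.0, 0.4, -0.9]
gripper_width: 56.6
grasp_force: 63.9
```

```bash
python3 - <<'E'
from h import *
st=arm.read_state(); d=vision.get_image("wrist"); W=cloud(d,st); Rm=R.from_quat(st["ee_rot"]).as_matrix(); L=(W-st["position"])@Rm
c=L[228:268,235:275].reshape(-1,3); c=c[~np.isnan(c[:,0])]; print(st["position"],len(c),np.median(c,0),np.linalg.lstsq(np.c_[c[:,:2],np.ones(len(c))],c[:,2],rcond=None)[0], stand(W,(647,-11)))
cv2.imwrite("pics/w10.png",d["image"][:,:,::-1])
E
```

```text
[646.33537595 -11.53375463  48.9129588 ] 1597 [  2.1359651    1.06248572 -10.31404005] [-4.36821099e-03 -3.60335742e-03 -1.03048363e+01] ([647.4, -35.2, -1.1], 3437, np.float64(0.0))
```

View pics/w10.png

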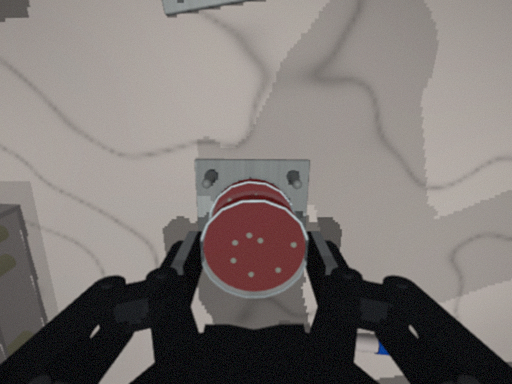

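w10 shows red level at (254,247), centred on its stand (plate columns 196 and 310). I'll lower it.

Call:
{"name": "servo_tool", "arguments": {"plan": [[0.001, 0, -0.04, 0, 0, 0, 0.5], [0, 0, -0.025, 0, 0, 0, 0.5], [0, 0, -0.012, 0, 0, 0, 0.5], [0, 0, -0.006, 0, 0, 0, 0.5], [0, 0, 0, 0, 0, 0, 0.5], [0, 0, -0.003, 0, 0, 0, 0.5], [0, 0, 0, 0, 0, 0, 0.5]]}}

```text
clock: 34.25
position: [646.2, -11.5, 23.3]
ee_rot: [-0.704, 0.711, -0.0, -0.0]
contact_force: [-3.9, -0.1, 7.6]
gripper_width: 57.1
grasp_force: 64.6
```

Contact. I'll release, then retreat up and back out of the top camera's view.

Call:
{"name": "servo_tool", "arguments": {"plan": [[0, 0, 0, 0, 0, 0, 0.8], [0, 0, 0, 0, 0, 0, 0.85], [0, 0, 0, 0, 0, 0, 0.85], [0, 0, 0.03, 0, 0, 0, 0.85], [0, 0, 0.1, 0, 0, 0, 0.9], [0, 0, 0.2, 0, 0, 0, 1], [-0.1, 0, 0.15, 0, 0, 0, 1], [-0.2, 0, 0, 0, 0, 0, 1], [-0.2, 0, 0, 0, 0, 0, 1], [-0.15, 0, 0, 0, 0, 0, 1], [0, 0, 0, 0, 0, 0, 1], [0, 0, 0, 0, 0, 0, 1], [0, 0, 0, 0, 0, 0, 1]]}}

```text
clock: 35.88
position: [452.5, -11.2, 166.1]
ee_rot: [-0.703, 0.711, -0.0, 0.0]
contact_force: [0.3, 0.0, 0.6]
gripper_width: 85.6
grasp_force: 0.0
```

```bash
python3 - <<'E'
from h import *
S=dict(green=(651,186),red=(646.5,-11.5),brown=(664,-184.6),violet=(474,-319.7),yellow=(440,343.3))
for n in("top","scene"):
    d=vision.get_image(n); W=cloud(d)
    for k,c in S.items(): print(n,k,c,dtop(W,c,34.3,2.5,45))
    if n=="top": cv2.imwrite("pics/end.png",d["image"][:,:,::-1])
print(arm.read_state()["contact_force"],arm.read_state()["clock"])
E
```

```text
top green (651, 186) ([651.3, 185.4, 30.3, 34.3, 650.7, 186.1], 335)
top red (646.5, -11.5) ([646.0, -12.9, 30.3, 34.3, 645.7, -12.9], 333)
top brown (664, -184.6) ([663.1, -184.9, 30.5, 34.2, 662.8, -184.7], 332)
top violet (474, -319.7) ([474.6, -320.0, 30.5, 34.4, 474.7, -319.1], 375)
top yellow (440, 343.3) ([461.9, 349.1, 19.4, 34.6, 465.1, 350.1], 36)
scene green (651, 186) ([651.5, 186.5, 31.5, 34.3, 650.8, 184.6], 240)
scene red (646.5, -11.5) ([647.2, -10.8, 31.5, 34.2, 646.8, -11.8], 326)
scene brown (664, -184.6) ([663.8, -183.1, 30.7, 34.2, 664.0, -184.2], 447)
scene violet (474, -319.7) ([473.4, -319.8, 31.1, 34.4, 474.5, -320.7], 437)
scene yellow (440, 343.3) ([438.5, 344.0, 31.9, 34.2, 440.3, 343.0], 150)
[0.31170927 0.54980153 0.1774256 ] 35.975
```

View pics/end.png

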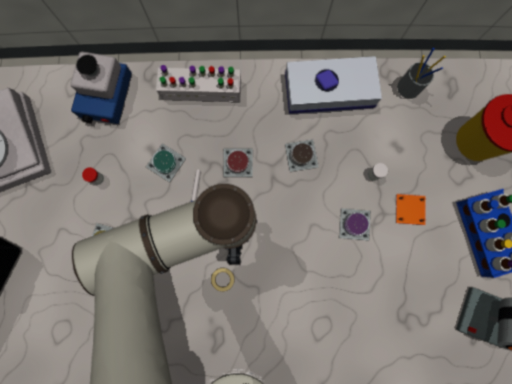

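In the final view both piles are gone. Green (165,161), red (238,161), brown (301,155) and violet (356,223) are in their stands. The arm hides yellow here, but the scene camera places it within 2 mm of centre with its top at z 34.

```bash
python3 -c "
from bench import arm
print(arm.job_done())"
```

```text
the job is handed in; nothing more can be done
None
```

All five dishes are stacked in the stands of their own colour, each measured within about 2 mm of the stand's centre with its top at z 34 mm, and the job was handed in at about 36 s; no verdict was returned.

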